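# Hold the core sample over the viewing plate with tongs

## Robot

A 7-joint arm with a two-finger parallel gripper is mounted at the origin on the work surface. World frame = base frame: x ahead of the robot, y to its left, z up, the work surface at z = 0. Lengths are in mm, angles in rad, forces in N, time in s.
With the tool pointing down it reaches from about 425 to 825 mm from the base axis. Payload 3.6 kg.
Tool frame: the origin (TCP) lies on the centre line of the jaws, within the pads' length; the fingertips stand 22 mm ahead of it and the grasp point (between the pads) lies 3 mm ahead of it; y points along the fingers, x is the direction in which the jaws open and shut, and the axes are right-handed (so a half turn about y gives the same grasp; the last joint's range is limited). The gripper opens to 93 mm and grips with 3 to 60 N. Pads are 15 mm wide; open, the fingers measure 128 mm over their backs; the gripper's body (75 mm by 188 mm) begins 65 mm behind the grasp point.
Start: joints at [-1.188, 0.615, -0.013, 1.423, 0.008, 1.103, -0.04], TCP at [258.346, 596.423, 240.64] pointing down, gripper open.
Joint ranges: [-3.12, 3.12], [-0.3, 2.06], [-1.34, 1.32], [0.26, 2.42], [-1.36, 4.5], [0.01, 1.98], [-2.84, 2.84]. Speed limits (rad/s): [2.79, 2.79, 3.14, 3.14, 3.14, 3.14, 3.14].

## Interface

Orientations are given as [roll, pitch, yaw] about the fixed x, y, z axes, in that order (R = Rz(yaw) Ry(pitch) Rx(roll)).
In Python, from plant import ctrl gives the robot as it stands. Calls block until the motion is done:
- ctrl.reach(position, orientation): joint-space move of the TCP to a pose.
- ctrl.movel(position, feed=150, orientation=None): straight line of the TCP; orientation=None keeps the orientation; feed is the mean speed in mm/s.
- ctrl.move_joints(angles): joint-space move.
- ctrl.move_gripper(opening, grip_force=None): finger opening in mm; grip_force is the grip in N (None keeps the last); returns when the fingers have stopped.
- ctrl.hold(seconds).
- ctrl.ik(position, orientation): joint angles nearest the present ones, or None.
- ctrl.camera(name): name is "scene" or "side" or "wrist"; returns a dict with "image" (400x640x3 uint8, red, green, blue), "camera_matrix" (3x3 intrinsics, pixels), "rvec" (rotation vector, rad) and "tvec" (3), from world to camera coordinates, as OpenCV has them. Camera axes: x right, y down, z forward; pixel columns grow to the right and rows downward; lengths in mm; the calibration is good to about 2 mm. A picture is of the moment at which its call begins. There is no depth.
A pose or a line that the arm cannot do raises ctrl.IKError and nothing moves.
- ctrl.hand_in(): hands the job in, once; it reports no verdict.
Readings, each from a call of its own:
- ctrl.read_t(): time.
- ctrl.read_qpos(): joint angles.
- ctrl.read_qvel(): joint speeds.
- ctrl.read_joint_torque(): joint torques, N m.
- ctrl.read_tcp_pos(): TCP position.
- ctrl.read_tcp_rot(): TCP orientation.
- ctrl.read_force(): force on the tool from outside, world axes, zero at the start.
- ctrl.read_moment(): the same for the moment, N m.
- ctrl.read_opening(): finger opening in mm.
Only numpy, scipy, OpenCV 4.12 (cv2) and the standard library are available. Lean on these libraries where they do the work, as an engineer would, in place of code of your own. Each camera call takes 0.05 s, during which the arm holds its last target.

## Task

Take the spring tongs off their rest, close them on the round, straight-sided core sample, lift it off its pedestal and carry it over the round white plate of the grey viewing base so it can be photographed against white. Finish while still holding: the sample stays gripped in the tongs about 6 cm above the middle of the plate, touching nothing else. Touch the core sample only with the tongs, never with the robot's own fingers, and leave the other two samples and the glass jar where they stand.

Things in the scene. Friction and masses are not known exactly. Their poses are not given: they have to be found in the camera images.
- tongs_grip (a point): Grip centre of the steel spring tongs (207 mm long, 80 g, balance point within 10 mm of here): midway between the arms, half-way up. x points to the jaws, y to the left arm, z up. They lie level on the rest, this point 52 mm above the desk. Outside each arm is a black grip plate, x -30 to +30 mm, z -10 to +10 mm; released, 58 mm over their outsides, each leaning out 0.075 rad.
- tongs_jaws (a point): Midway between the tongs' rubber-lined jaws, 90 mm straight ahead (+x) of the grip centre, same height. The jaws are 26 mm long, 20 mm high. Squeezing the grip plates closes them evenly, twice as far: plates 58 mm apart (outsides) = jaws 51 mm apart inside; 54 = 43; 45 = 25 mm, jaws and plates then parallel.
- tongs_left: The tongs' left (+y) arm with its grip plate and jaw; origin at its pivot, 85 mm behind the grip centre, 17 mm left, 10 mm below. A spring opens the arms: it pushes out on each plate with about 3.5 N released, 8 N when closed to 45 mm. So about 54 mm over the plates holds the tongs with open jaws, and a squeeze of 20 to 25 N clamps a sample firmly.
- tongs_right: The tongs' right arm, the mirror image of the left one, coupled to swing with it; origin at its pivot, 85 mm behind the grip centre, 17 mm to the right and 10 mm below it. The bow joining the arms ends 107 mm behind the grip centre.
- rest: The fixed white tongs rest; origin at the centre of its underside, under the tongs' grip centre, x along the tongs. Foot 170 x 100 mm, 6 mm thick; two cross bars at x = -65 and +65 mm, 10 mm thick, 94 mm wide, top 45 mm above the desk, with 7 mm lugs at their ends. Between the bars there is free room for fingers beside the tongs.
- core_center (a point): Centre of the core sample, a plain pale stone cylinder standing upright, 25 mm in diameter, 34 mm high, about 45 g. It stands loose on one of the three pedestals of the sample stand (any of them), its centre 57 mm above the work surface.
- core: The same core sample; the origin is the centre of its underside, 17 mm below its centre.
- stand: The fixed sample stand: a dark metal strip 50 x 215 mm, 8 mm thick, its long side along its own y, with three pedestals at y = -80, 0 and +80 mm, 36 mm wide at the top and 40 mm high. The origin is the centre of its underside; its x axis points away from the robot, across the row. One sample stands on each pedestal.
- block_center (a point): Centre of the oblong block sample, same pale stone, 34 x 24 mm and 28 mm high, standing on another pedestal. To be left alone.
- cone_center (a point): A point 15 mm above the underside of the cone-shaped sample, same pale stone, 32 mm in diameter at the foot and 34 mm high, on another pedestal. To be left alone.
- jar_center (a point): Centre of a glass jar with a white lid, 48 mm in diameter and 75 mm high, standing on the desk. To be left alone.
- viewbase: The fixed grey viewing base, a flat slab 170 x 150 mm and 30 mm high with a round white plate in the middle; the origin is the centre of its underside, z up.
- plate_top (a point): Middle of the top of the round white plate (100 mm in diameter) on the viewing base, 33 mm above the work surface. Nothing overhangs it.
Things that resemble listed ones, but are neither listed nor needed, are in the scene too. What is shaped like the core but blue is not meant.

How it is judged (in metres and radians):
On the way, in this order (a step that is already met when the one before it is completed fails the run):
1. the tongs are lifted off their rest in the robot's fingers while the core sample is still on its pedestal (contact force between the fingers and tongs_left above 1 N and contact force between the fingers and tongs_right above 1 N and height (world z) of tongs_grip above 0.075 m and height (world z) of core_center below 0.062 m and distance of core_center from where it was at the start of the episode below 0.02 m), for 0.1 s.
2. the core sample is clamped between both jaws and lifted off its pedestal (contact force between the fingers and tongs_left above 1 N and contact force between the fingers and tongs_right above 1 N and contact force between each of tongs_left, tongs_right and core above 0.5 N and height (world z) of core_center above 0.07 m and contact force between core and stand below 0.02 N), for 0.2 s.
At the end, for the whole second after the job is handed in: Fingers hold both tong arms, both jaws press the core (over 0.5 N each); it hangs still, centre within 35 mm sideways of the plate's middle and 35 to 110 mm above it; core and tongs off the viewing base; other samples and jar within 15 mm of their starts. Finishes holding (contact force between the fingers and tongs_left above 1 N and contact force between the fingers and tongs_right above 1 N and contact force between each of tongs_left, tongs_right and core above 0.5 N and horizontal distance between core_center and plate_top below 0.035 m and z of core_center in the frame of plate_top between 0.035 and 0.11 m and contact force between each of core, tongs_left, tongs_right and viewbase below 0.02 N and contact force between core and the arm below 0.02 N and contact force between core and the fingers below 0.02 N and linear speed of core below 0.03 m/s and distance of each of block_center, cone_center, jar_center from where it was at the start of the episode below 0.015 m); the arm keeps its last pose, push and grip.
It fails at once if the robot's own fingers or arm touch the core sample (contact force between core and the fingers above 0.3 N or contact force between core and the arm above 0.3 N).
It fails at once if the block sample is disturbed (distance of block_center from where it was at the start of the episode above 0.015 m).
It fails at once if the cone sample is disturbed (distance of cone_center from where it was at the start of the episode above 0.015 m).
It fails at once if the glass jar is disturbed (distance of jar_center from where it was at the start of the episode above 0.015 m).
It also fails if it takes over 43 s, if anything falls off the work surface, if the arm or the gripper's body presses on something with over 40 N, if the wrist force passes 120 N, or if a joint passes its speed limit or range.

## Working session

There is one attempt and no reset: what is moved stays moved. The work goes in short steps, each a Python script; the robot and the scene stay as the last script left them, time stands still between calls to the robot, and variables do not carry over. Pictures are saved under pics/ and viewed, and the job is handed in when it is done.

```bash
ls; mkdir -p pics; cat > h.py <<'E'
import numpy as np, cv2, json
from plant import ctrl
def save(n,f):
    c=ctrl.camera(n); cv2.imwrite('pics/%s.png'%f,c['image'][:,:,::-1])
    np.savez('pics/%s.npz'%f,im=c['image'],K=c['camera_matrix'],r=c['rvec'],t=c['tvec']); return c
def load(f):
    d=np.load('pics/%s.npz'%f); return d
def ray(d,px):
    R=cv2.Rodrigues(np.array(d['r'],float))[0]; t=np.array(d['t'],float).ravel()
    v=R.T@np.linalg.inv(d['K'])@np.array([px[0],px[1],1.]); return -R.T@t, v/np.linalg.norm(v)
def onz(d,px,z):
    o,v=ray(d,px); return o+v*(z-o[2])/v[2]
def tri(rs):
    A=np.zeros((3,3));b=np.zeros(3)
    for o,v in rs:
        P=np.eye(3)-np.outer(v,v);A+=P;b+=P@o
    x=np.linalg.solve(A,b); return x,[np.linalg.norm((np.eye(3)-np.outer(v,v))@(x-o)) for o,v in rs]
def proj(d,p):
    return cv2.projectPoints(np.array(p,float).reshape(-1,3),np.array(d['r'],float),np.array(d['t'],float),d['K'],None)[0].reshape(-1,2)
E
python3 - <<'E'
from h import *
for n in ["scene","side","wrist"]:
    c=save(n,n+'0'); d=load(n+'0'); print(n,ray(d,(320,200)))
print(ctrl.read_t(),ctrl.read_tcp_rot(),ctrl.read_opening())
E
```

```text
pics
scene (array([1066.95626203,   66.54287585,  768.16915501]), array([-0.57311778, -0.05708859, -0.81748205]))
side (array([419.75943707, 594.36355914, 746.5729868 ]), array([ 0.15458401, -0.63999827, -0.75266593]))
wrist (array([191.93726119, 624.02018998, 382.76244762]), array([ 0.24022816, -0.10925774, -0.96454817]))
0.15 [-1.57081034  0.00196991  1.16206727] 93.00943816577701
```

View pics/scene0.png

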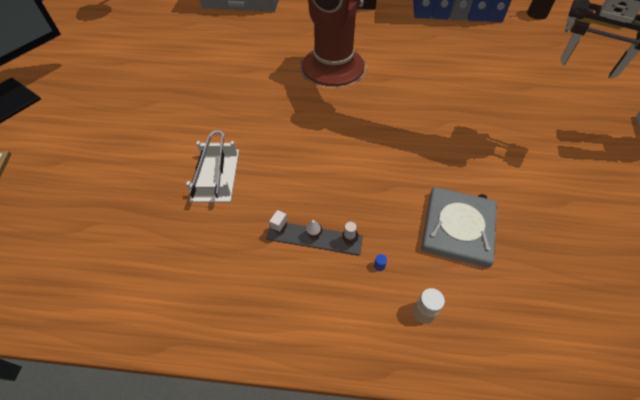

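View pics/side0.png

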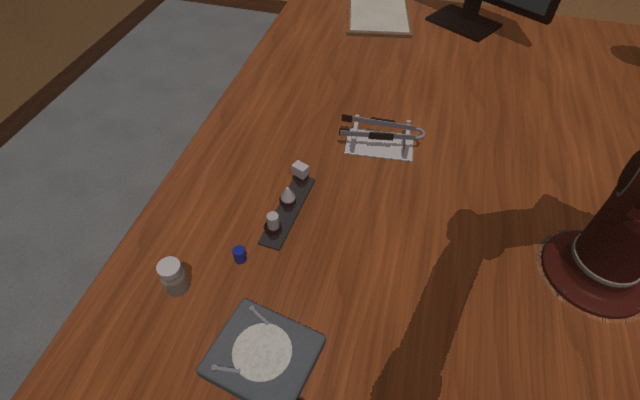

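View pics/wrist0.png

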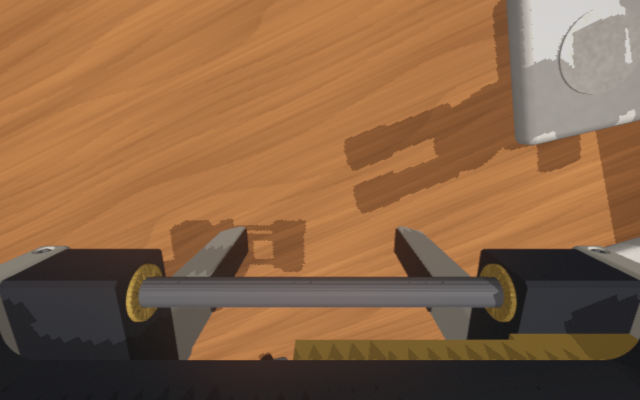

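```bash
python3 - <<'E'
import cv2, numpy as np
a=cv2.imread('pics/scene0.png');b=cv2.imread('pics/side0.png')
def cr(i,x,y,w,h,s): return cv2.resize(i[y:y+h,x:x+w],None,fx=s,fy=s,interpolation=cv2.INTER_CUBIC)
x=np.hstack([cr(a,180,125,66,82,6),cr(b,335,110,66*1,82,6)])
cv2.imwrite('pics/c1.png',x)
x=np.vstack([cr(a,260,200,130,48,6)[:, :780],cr(b,225,155,130,48*2,6)[:300]]) if 0 else np.vstack([cr(a,262,205,130,60,5),cr(b,225,155,130,60,5)])
cv2.imwrite('pics/c2.png',x)
E
```

```text
(no output)
```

View pics/c1.png

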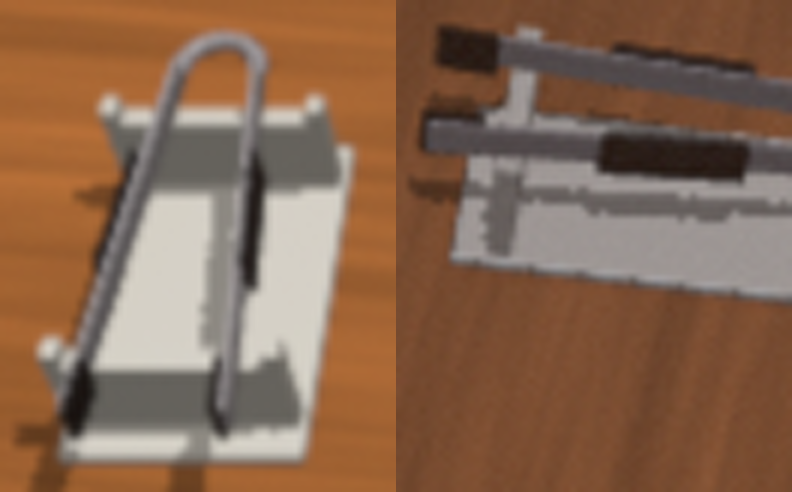

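View pics/c2.png

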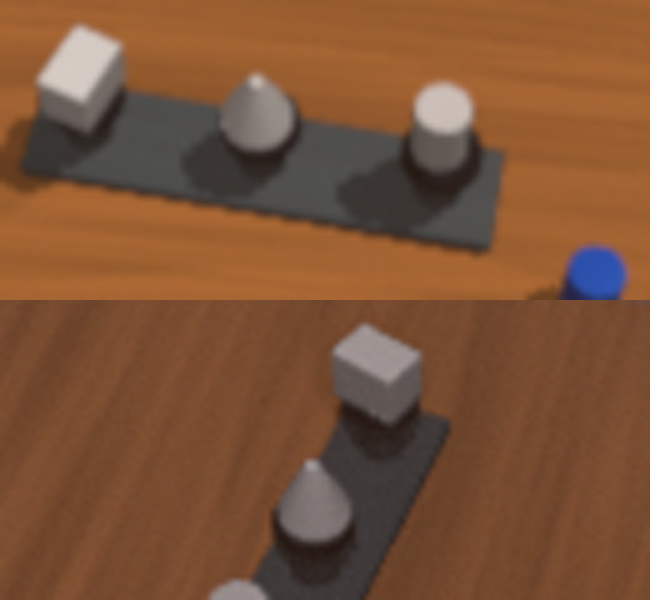

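```bash
python3 - <<'E'
from h import *
s=load('scene0'); e=load('side0')
S=lambda p,z:onz(s,p,z).round(1)[:2]
print('foot',[S(p,6) for p in [(190,201.7),(230.8,201.7),(238.3,150)]])
print('jaws',S((193,191),60),S((217,191),60),'bow',S((217,131.7),58))
# side: jaws
E_=lambda p,z:onz(e,p,z).round(1)[:2]
print('side jaws tips',E_((335+430/6,110+130/6),58),E_((335+440/6-66,110+50/6),58),E_((335+430/6-66,110+130/6),58),'bow',E_((424.5,132.5),55))
print('core',S((350.6,226.6),74),E_((272.5,215),74),'cone tip',S((313.3,219.7),74),E_((287.4,187.3),74))
print('stand corners',[S(p,8) for p in [(262+502/5,205+152/5),(262+490/5,205+248/5),(262+22/5,205+168/5)]])
print('plate',S((462,221.5),33),E_((262,352),33),'jar',S((431,297),75),E_((170,267),75))
print('plates sc',S((180+253/6,125+220/6),60),S((180+110/6,125+220/6),60))
print('blue',S((380.5,258),30))
for n,d in(('s',s),('e',e)):
  im=d['im'].astype(int)
E
```

```text
foot [array([ 569. , -298.7]), array([ 559.2, -200.5]), array([ 392.1, -219.7])]
jaws [ 574.5 -274.8] [ 569. -220.] bow [ 381.1 -269.1]
side jaws tips [ 413.5 -261.3] [ 575.9 -269.1] [ 568.5 -217.7] bow [ 371.  -273.7]
core [641.9  88.8] [638.6  85.7] cone tip [632.7   9. ] [632.7   6.5]
stand corners [array([622. , 118.8]), array([670.9, 115.3]), array([652.1, -96.2])]
plate [578.4 337.7] [574.4 337.6] jar [780.6 246.2] [776.3 249. ]
plates sc [ 481.2 -229.9] [ 486.9 -287.5]
blue [686.  157.4]
```

```bash
python3 - <<'E'
from h import *
y=0.12
u=np.array([np.cos(y),np.sin(y)]); g=np.array([477,-259])
p=[*(g-30*u),230]
for yy in (y+np.pi/2,y-np.pi/2):
    print(ctrl.ik(p,[-np.pi/2,0,yy]))
for q,h in (([550,93,60],-.09),([486,338,93],0.)):
  for sg in (1,-1): print(ctrl.ik(q,[-np.pi/2,0,h+sg*np.pi/2]))
ctrl.reach(p,[-np.pi/2,0,y+np.pi/2]); print(ctrl.read_t(),ctrl.read_tcp_pos(),ctrl.read_qpos().round(2) if hasattr(ctrl.read_qpos(),'round') else ctrl.read_qpos())
save('wrist','w1')
E
```

```text
[ 0.16529747  0.4550437   0.47474192  1.82564832 -0.25500298  0.92138158
  2.44494223]
[-0.18056844  0.64623639  1.11234723  1.83475269 -0.65626838  1.08652398
 -0.26996794]
[-0.17404594  0.71284331 -0.05112536  1.868056    0.06273576  0.56222791
  1.21496076]
[-0.55476964  0.78529014  0.56693937  1.88034193 -0.65740045  0.67052671
 -1.24856322]
[-0.58301608  0.70169267 -0.09951679  1.74873395  0.10018556  0.69608272
  0.83468545]
[-0.99962612  0.77660769  0.59900385  1.76270344 -0.59030291  0.78941147
 -1.67639286]
3.2333 [ 447.76031935 -261.8334802   229.91693004] [ 0.16  0.46  0.47  1.83 -0.26  0.92  2.44]
```

View pics/w1.png

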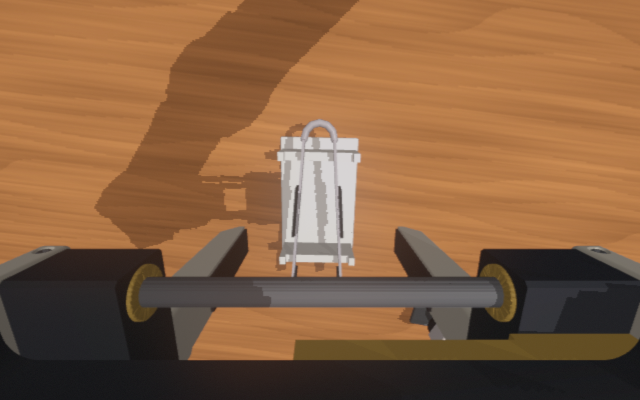

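```bash
python3 - <<'E'
from h import *
d=load('w1'); im=d['im']
cv2.imwrite('pics/w1c.png',cv2.resize(im[110:285,265:375],None,fx=4,fy=4,interpolation=cv2.INTER_CUBIC)[:,:,::-1])
g=im.max(2); m=(g<70).astype(np.uint8); m[:170]=0;m[250:]=0;m[:,:280]=0;m[:,360:]=0
n,l,st,c=cv2.connectedComponentsWithStats(m)
for i in range(1,n):
    if st[i,4]>30: print(st[i],c[i], onz(d,c[i],60))
W=lambda p,z:onz(d,p,z).round(1)
print('bow',W((319.5,122),62),'foot corners',W((281,138),6),W((358,138),6))
E
```

```text
bow [ 375.4 -272.4   62. ] foot corners [ 400.7 -319.     6. ] [ 388.8 -221.6    6. ]
```

View pics/w1c.png

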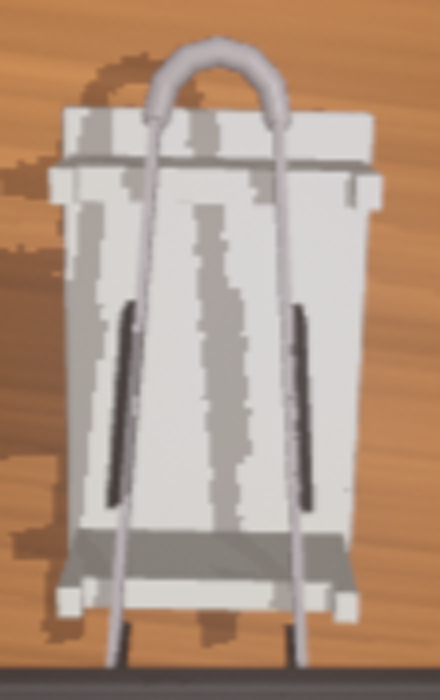

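```bash
python3 - <<'E'
from h import *
d=load('w1'); W=lambda a,b,z:onz(d,(265+a/4,110+b/4),z)
P=[W(130,302,62),W(113,507,62),W(299,305,62),W(309,510,62)]
for p in P: print(p.round(1))
print('mid',np.mean(P,0).round(1))
b=W(217,38,55); print('bow',b.round(1))
m1=(P[0]+P[2])/2;m2=(P[1]+P[3])/2
v=np.mean(P,0)-b; print('yaw',np.arctan2(v[1],v[0]),np.linalg.norm(v), np.arctan2(*(m2-m1)[[1,0]]), np.linalg.norm(m2-m1))
# crossbars ends z=45-52
print(W(50,170,50),W(380,175,50),W(58,600,50),W(358,600,50))
print([np.linalg.norm(P[0]-P[2]),np.linalg.norm(P[1]-P[3])])
E
```

```text
[ 447.  -288.8   62. ]
[ 509.4 -287.6   62. ]
[ 442.1 -241.4   62. ]
[ 503.3 -229.8   62. ]
mid [ 475.4 -261.9   62. ]
bow [ 372.8 -273.    55. ]
yaw 0.10817902422190824 103.48273200490326 0.10256392218350745 62.137158803903404
[ 414.29493835 -315.82219957   50.        ] [ 404.36707178 -222.58332272   50.        ] [ 547.89947273 -302.3872673    50.        ] [ 536.50910299 -208.64972562   50.        ]
[np.float64(47.659741294797634), np.float64(58.06598251504952)]
```

```bash
python3 - <<'E'
from h import *
g=[476,-262]; o=[-np.pi/2,0,0.106+np.pi/2]
ctrl.reach([*g,110],o); ctrl.movel([*g,55],feed=100)
print(ctrl.read_t(),ctrl.read_force(),ctrl.read_tcp_pos())
ctrl.move_gripper(53.5,20)
print(ctrl.read_t(),ctrl.read_opening(),ctrl.read_force())
save('scene','s2')
E
python3 -c "
import cv2
a=cv2.imread('pics/s2.png');cv2.imwrite('pics/s2c.png',cv2.resize(a[90:240,130:290],None,fx=4,fy=4,interpolation=2))"
```

```text
4.5417 [-0.65314959  0.12845659 -0.48465569] [ 476.45461394 -262.50859953   55.79635019]
5.35 53.287800448937055 [-0.0751001   0.05445788  0.5895431 ]
```

View pics/s2c.png

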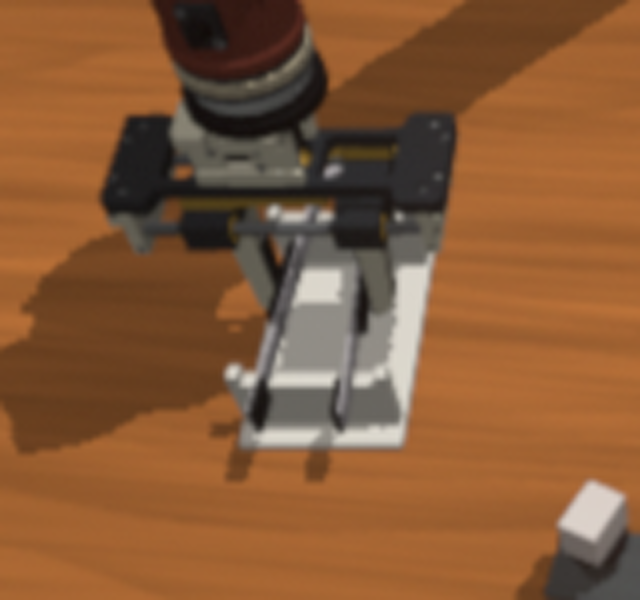

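```bash
python3 - <<'E'
from h import *
g=[476,-262]
ctrl.movel([*g,140],feed=80); ctrl.hold(0.15)
print(ctrl.read_t(),ctrl.read_opening(),ctrl.read_force(),ctrl.read_moment())
h=-0.09; u=np.array([np.cos(h),np.sin(h)]); c=np.array([640.2,87.2])
o=[-np.pi/2,0,h+np.pi/2]; p=c-(90+50)*u
ctrl.reach([*p,140],o); ctrl.movel([*p,63],feed=100)
print(ctrl.read_t(),ctrl.read_opening(),ctrl.read_tcp_pos())
save('scene','s3');save('side','e3')
E
python3 -c "
import cv2
a=cv2.imread('pics/s3.png');cv2.imwrite('pics/s3c.png',cv2.resize(a[110:260,260:400],None,fx=4,fy=4,interpolation=2))
a=cv2.imread('pics/e3.png');cv2.imwrite('pics/e3c.png',cv2.resize(a[150:300,240:400],None,fx=4,fy=4,interpolation=2))"
```

```text
6.7667 53.885006521219616 [ 0.07133645  0.06442615 -1.10412126] [ 0.02225876  0.01222594 -0.02868249]
9.0417 53.75995759294124 [501.24123207  99.59156517  63.39802746]
```

View pics/s3c.png

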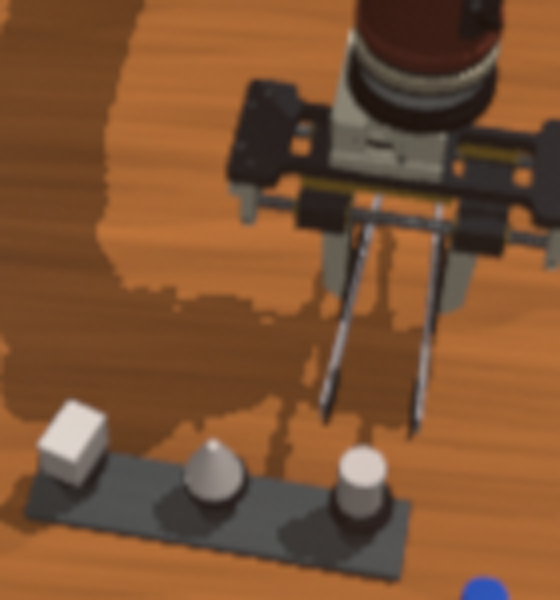

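View pics/e3c.png

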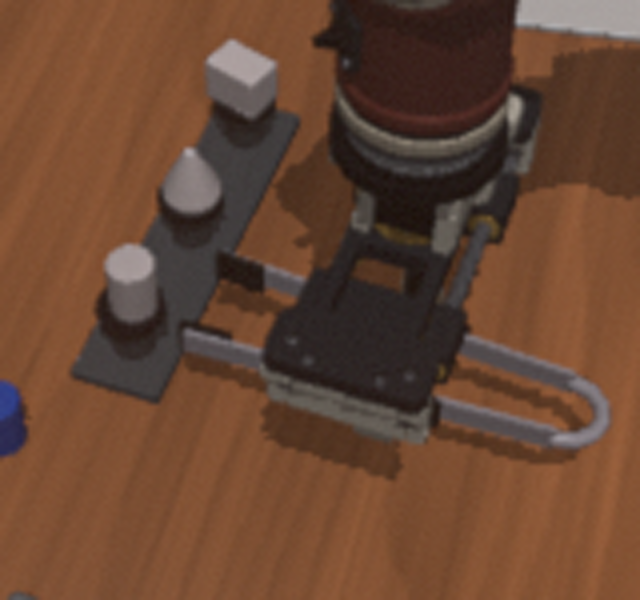

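```bash
python3 - <<'E'
from h import *
s=load('s3');e=load('e3')
S=lambda a,b,z:onz(s,(260+a/4,110+b/4),z)
E=lambda a,b,z:onz(e,(240+a/4,150+b/4),z)
h=-0.09;u=np.array([np.cos(h),np.sin(h)]);v=np.array([-u[1],u[0]])
g=np.array([501.2,99.6])
for n,p in (('sL',S(327,423,50)),('sR',S(415,437,50)),('eFarTop',E(222,250,70)),('eNearTop',E(186,327,70)),('eNearBot',E(184,352,50)),('core s',S(362,466,74)),('core e',E(130,264,74)),('bow e',E(592,430,55))):
    q=p[:2]-g; print(n,p.round(1),'along',round(q@u,1),'lat',round(q@v,1))
E
```

```text
sL [601.1  68.6  50. ] along 102.3 lat -21.9
sR [605.4 117.4  50. ] along 102.2 lat 27.0
eFarTop [597.7  64.4  70. ] along 99.2 lat -26.4
eNearTop [600.5 115.1  70. ] along 97.5 lat 24.4
eNearBot [602.2 115.9  50. ] along 99.1 lat 25.3
core s [641.6  88.6  74. ] along 140.9 lat 1.7
core e [637.8  88.2  74. ] along 137.1 lat 0.9
bow e [401.4 111.8  55. ] along -100.5 lat 3.1
```

```bash
python3 - <<'E'
from h import *
h=-0.09;u=np.array([np.cos(h),np.sin(h)]);v=np.array([-u[1],u[0]])
p=np.array([640.2,87.2])-140*u
q=p+51*u+0.8*v
ctrl.movel([*q,63],feed=60)
print(ctrl.read_t(),ctrl.read_opening(),ctrl.read_tcp_pos(),ctrl.read_force())
save('scene','s4');save('side','e4')
a=cv2.imread('pics/s4.png');b=cv2.imread('pics/e4.png')
cv2.imwrite('pics/c4.png',np.hstack([cv2.resize(x,None,fx=4,fy=4,interpolation=2) for x in (a[170:270,300:390],b[170:270,235:325])]))
E
```

```text
10.1417 53.62182595756132 [551.06617054  96.05818465  62.86743642] [-0.20971737  0.30237941 -1.63311845]
```

View pics/c4.png

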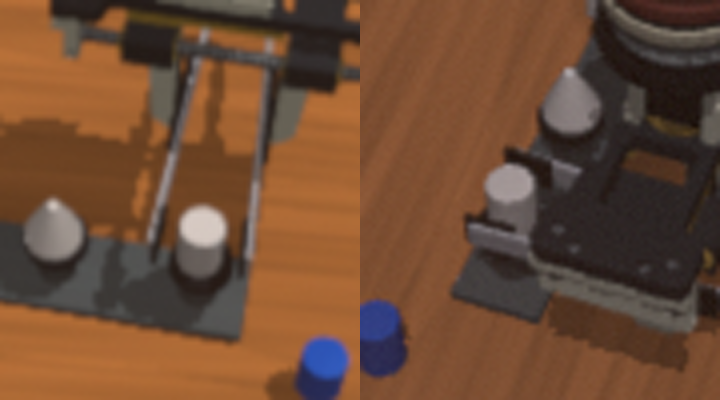

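The core (scene crop 202,235; side crop 510,195) stands midway between the open jaws, so I'm closing.

```bash
python3 - <<'E'
from h import *
ctrl.move_gripper(38,24); ctrl.hold(0.2)
print(ctrl.read_t(),ctrl.read_opening(),ctrl.read_force())
p=list(ctrl.read_tcp_pos()); p[2]=100
ctrl.movel(p,feed=50); ctrl.hold(0.3)
print(ctrl.read_t(),ctrl.read_opening(),ctrl.read_force(),ctrl.read_moment())
save('scene','s5');save('side','e5')
a=cv2.imread('pics/s5.png');b=cv2.imread('pics/e5.png')
cv2.imwrite('pics/c5.png',np.hstack([cv2.resize(x,None,fx=4,fy=4,interpolation=2) for x in (a[170:270,300:390],b[170:270,235:325])]))
E
```

```text
10.7667 44.5824673588144 [-1.29929736  0.33977785 -1.13569674]
11.9583 44.748508401401004 [-0.26379645 -0.15680694 -1.51295966] [0.06125451 0.0010998  0.00247233]
```

View pics/c5.png

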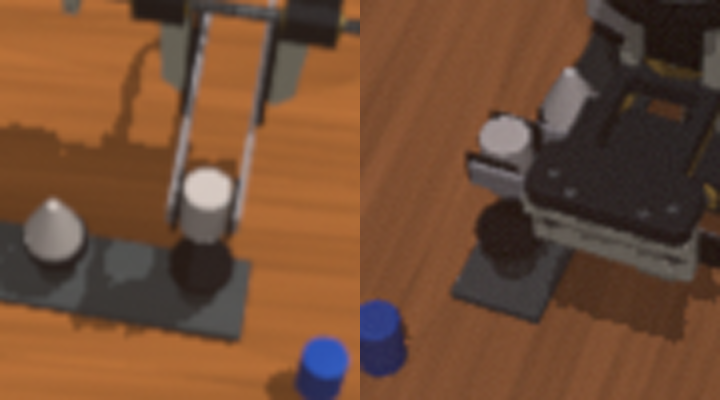

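```bash
python3 - <<'E'
from h import *
h=-0.09;u=np.array([np.cos(h),np.sin(h)])
p=list(ctrl.read_tcp_pos()); p[2]=150
ctrl.movel(p,feed=80)
q=np.array([576.4,337.6])-89*u
ctrl.movel([*q,150],feed=100); ctrl.movel([*q,102],feed=50); ctrl.hold(0.5)
print(ctrl.read_t(),ctrl.read_opening(),ctrl.read_tcp_pos(),ctrl.read_force(),ctrl.read_moment())
save('scene','s6');save('side','e6')
a=cv2.imread('pics/s6.png');b=cv2.imread('pics/e6.png')
cv2.imwrite('pics/c6.png',np.hstack([cv2.resize(x,None,fx=3,fy=3,interpolation=2) for x in (a[150:290,400:520],b[270:400,190:310].copy() if 0 else b[260:400,190:310])]))
E
```

```text
17.1667 44.26061214944182 [487.77524095 345.63504871 102.05587249] [ 0.40566475 -0.50377675 -1.16938606] [ 0.04260898  0.02788003 -0.01921183]
```

View pics/c6.png

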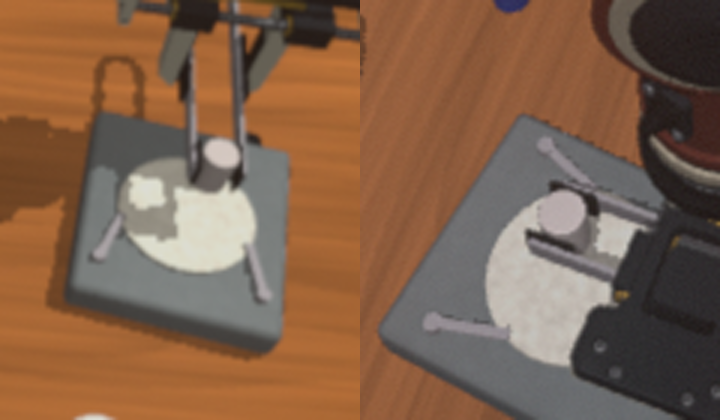

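View pics/s6.png

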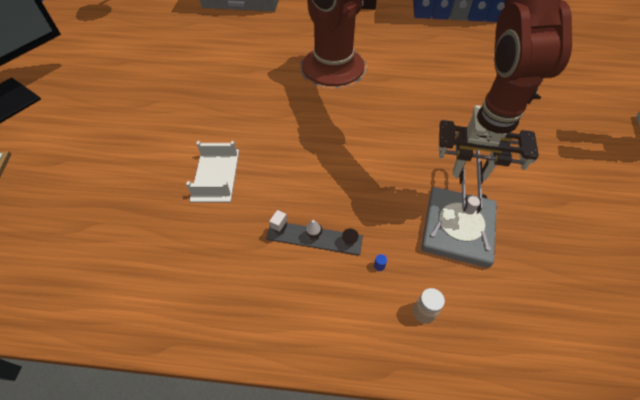

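```bash
python3 - <<'E'
from h import *
s=load('s6');e=load('e6')
print('core top',tri([ray(s,(400+221/3,150+155/3)),ray(e,(190+202/3,260+212/3))]))
print('plate',tri([ray(s,(400+188/3,150+214/3)),ray(e,(262,352))]))
s0=load('scene0');print(np.abs(s['im'].astype(int)-s0['im'])[200:240,265:325].mean(),np.abs(s['im'].astype(int)-s0['im'])[285:325,410:450].mean())
import time; a=ctrl.read_tcp_pos(); ctrl.hold(.5); print(np.array(ctrl.read_tcp_pos())-a, ctrl.read_opening(), ctrl.read_t())
E
```

```text
core top (array([576.79035186, 337.37783354, 110.44138127]), [np.float64(1.8044716193306598), np.float64(1.8044716193306902)])
plate (array([575.71774793, 338.49850284,  31.75048577]), [np.float64(1.697468240160529), np.float64(1.6974682401605576)])
5.279722222222222 6.528958333333334
[-0.00707668  0.00096488 -0.02680907] 44.488762943073525 17.7667
```

```bash
python3 - <<'E'
from h import *
a=cv2.imread('pics/scene0.png',0).astype('f4');b=cv2.imread('pics/s6.png',0).astype('f4')
for n,(x,y,w,h) in dict(block=(262,203,36,36),cone=(298,212,32,32),jar=(408,280,44,50)).items(): print(n,cv2.phaseCorrelate(a[y:y+h,x:x+w],b[y:y+h,x:x+w]))
ctrl.hand_in()
E
```

```text
block ((0.08115320395250336, -0.015166201697009996), 1.000080543535727)
cone ((-0.10698533484533357, -0.04697349851329946), 0.9813249139115214)
jar ((0.5436672179795927, -0.033062366637171436), 0.9554058714972602)
the job is handed in; nothing more can be done
```

I took the tongs off their rest, clamped the core sample and lifted it off its pedestal. I carried it over the white plate and handed the job in while still holding it, at about 17.8 s on the robot's clock.

**Final position:** from the last scene and side pictures, the core's centre is about 1.5 mm sideways of the plate's middle and about 60 mm above it. The two camera rays missed each other by about 2 mm, in line with the calibration.

**Grip:** the fingers rest at about 44.5 mm over the plates, as expected with a 25 mm core in the jaws. The grip was commanded at 24 N. The arm's tool point moved less than 0.03 mm over the last half second.

**Other samples and jar:** the block, cone and jar shifted by about 0.5 pixel or less against the first picture, well inside 15 mm. The jar's 0.5 pixel was the largest.

No check failed. I could not read the contact forces at the jaws directly, and the hand-in reports no verdict.

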